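# Set the gauge dial to its long scale line

## Task

Push the notched dial of the gauge round with a fingertip until the index bar on its top lines up with the one long line of the scale plate. Nothing is to be picked up: leave the type block, the H-ended metal block and the T-handled key where they are, and leave the dial at rest.

Things in the scene. Friction and masses are not known exactly. Their poses are not given: they have to be found in the camera images.
- gauge: The gauge's fixed round grey base, 244 mm across, 18 mm high, with three bolted ears reaching to 144 mm from the axis. Origin at the centre of its underside, on the table, on the dial's axis.
- dial_centre (a point): Centre of the top of the dial, on its vertical axis, 50 mm above the table. A dark steel disc 160 mm across, 28 mm high (underside 22 mm above the table), with knurled rim and two opposite finger notches cut through the rim; the waist between them is 90 mm wide.
- index (a point): Outer end of the index, at the dial's rim: 80 mm from the axis, 50 mm above the table. The index is a bare-metal bar 5 mm wide running radially on the dial's top and down the rim, in the middle of one half of the rim, a quarter turn from each notch. Turns with the dial; x points outward, z up.
- notch_a (a point): Middle of one finger notch, 66 mm from the axis, at the dial's top (50 mm above the table), a quarter turn counter-clockwise (from above) from the index. The notch is 60 mm wide with parallel straight walls, open at the rim, from 45 to 80 mm from the axis, 28 mm deep, down to the scale plate. A fingertip in it can push either wall.
- notch_b (a point): Middle of the other finger notch, of the same size, on the far side of the axis from notch_a, a quarter turn clockwise from the index.
- dial (a joint): Angle of the dial about its vertical axis, rad, growing counter-clockwise seen from above. It turns more than a full turn either way against a small friction (0.12 N m) and stays where it is left. The value that matches the long line differs each time.
- long_line (a point): Inner end of the one long scale line (26 mm long, 5 mm wide, black), 85 mm from the dial's axis, on the fixed aluminium scale plate (228 mm across, top 22 mm above the table). x points outward along the line. The other lines are 10 mm long, 3 mm wide, 12 degrees apart: three counter-clockwise of it, five clockwise.
- type_block: Block of dark metal type lines, 34 x 41 x 26 mm, loose, beside the gauge. Origin at the centre of its underside. To be left alone.
- h_furniture: Blue-grey metal block with H ends, 50 x 82 x 26 mm, loose, beside the gauge. Origin at the centre of its underside. To be left alone.
- t_key: T-handled steel key lying flat, 70 x 90 x 12 mm, loose, beside the gauge. Origin at the centre of its underside. To be left alone.

How it is judged:
By the outcome, as a careful person would: the job done as asked, in the order asked, and still so for the second after the job is handed in, with the robot touching nothing.
It also fails if it takes over 48 s, if anything falls off the work surface, if the arm or the gripper's body presses on something with over 40 N, if the wrist force passes 120 N, or if a joint passes its speed limit or range.

## Robot

A 7-joint arm with a two-finger parallel gripper is mounted at the origin on a cart in front of the work surface, level with it; the furniture and walls round the work are solid. World frame = base frame: x ahead of the robot, y to its left, z up, the work surface at z = 0. Lengths are in m, angles in rad, forces in N, time in s.
With the tool pointing down it reaches from about 0.425 to 0.95 m from the base axis. Payload 4.7 kg.
Tool frame: the origin (TCP) lies at the very end of the fingers, on their centre line; the grasp point (between the pads) lies 19 mm behind it; z points along the fingers, y is the direction in which the jaws open and shut (so a half turn about z gives the same grasp; the last joint's range is limited). The gripper opens to 85 mm and grips with 20 to 120 N. Pads are 22 mm wide; open, the fingers measure 114 mm over their backs; the gripper's body (76 mm by 85 mm) begins 54 mm behind the grasp point. The pads swing forward as they close: fully open they stand 13 mm farther back than shut.
Start: joints at [1.309, 0.469, -0.049, 1.532, 0.024, 1.141, -0.082], TCP at [0.156, -0.657, 0.231] pointing down, gripper open.
Joint ranges: [-2.59, 2.59], [-0.33, 1.99], [-1.39, 1.29], [0.1, 2.45], [-1.04, 4.18], [0.21, 1.99], [-2.66, 2.66]. Speed limits (rad/s): [2.57, 2.57, 3.14, 3.14, 3.14, 3.14, 3.14].

## Interface

Orientations are given as a rotation vector (axis times angle).
In Python, from workcell import arm, vision gives the robot as it stands.
- The arm moves only by the tool step_arm, never from a script. Its arguments are lists of equal length, an entry for each row: "slide": the shift along the tool's x, y, z in mm, a list of three; "rot": the turn, a rotation vector about the tool's x, y, z in degrees, a list of three; "grip": the closure, from 0 (fully open) to 1 (shut). In form: {"slide": [[x, y, z], ...], "rot": [[wx, wy, wz], ...], "grip": [grip, ...]}. A call has exactly 8 rows; each row is the pose to reach, as a shift and turn from the pose commanded when the call began, along the tool's axes at that moment; what a row does not reach only later rows make up. A row lasts 1/10 s, in which the tool goes at most 50 mm and 8.59 degrees, less where a joint would pass 70% of its speed; a pose out of reach is approached as far as the arm can. A call with a gripper value outside its range is refused whole. The fingers move at their own pace and stop on an object; the grip force is fixed at half the most. Time passes only in rows, so rows that repeat a pose let the fingers close, or fill a call up. It gives the time, the measured TCP pose, the force and the opening at its end, in the units of the state.
- arm.sense(): the state, without advancing time (a new reading comes with each control period).
- vision.camera(name): name is "scene" or "top" or "wrist"; returns the picture (480x640x3 uint8, red, green, blue); there is no depth.
- vision.camera_model(name): a dict with "vertical_fov" (degrees; the focal length in pixels is half the picture's height over the tangent of half this angle, whatever the lens; pixels are square), "cx", "cy" (the principal point, pixels), "rvec" (rotation vector, rad) and "tvec" (3), from world to camera coordinates, as OpenCV has them. Camera axes: x right, y down, z forward; pixel columns grow to the right and rows downward; lengths in m; the calibration is good to about 2 mm. A picture is of the moment at which its call begins: read the wrist's pose just before it. camera_model takes no time and is no camera call; for the wrist camera it gives the pose at the moment of the call.
- arm.sign_off(): hands the job in, once; it reports no verdict.
Trained networks look in the newest picture that a camera, given by its name, has taken for a name from the list of things; names that differ only in an ending like _2 or _b are one class to them, and where a whole thing is asked for, a point or a joint stands for the part that bears it (a point fixed in the world has none). Each returns a list of dicts, best first, with "score" (0 to 1); they miss things now and then, are a little off and sometimes report something else, mostly with a low value. They report only what shows in the picture. A call takes as long as a camera call.
- vision.find_in(camera, name): "point" ([x, y, z] in m, in the coordinates of the camera as it stood for that picture, good to about 4 mm: the middle of the surface that is visible of it).
- vision.trace(camera, name): "region" (480x640 bool, what is visible of it).
- vision.landmark_of(camera, name): "point" ([x, y, z] in m, in the coordinates of the camera as it stood for that picture, good to about 4 mm: a listed point, or the origin of a listed thing).
The state is a dict: "time_s": time; "joint_positions": joint angles; "joint_velocities": joint speeds; "effort": joint torques, N m; "tcp_pos": TCP position; "ee_rot": TCP orientation; "force": force on the tool from outside, world axes, zero at the start; "wrist_torque": the same for the moment, N m; "opening": finger opening in m.
Only numpy, scipy, OpenCV 4.12 (cv2) and the standard library are available. Lean on these libraries where they do the work, as an engineer would, in place of code of your own. Each camera call takes 0.05 s, during which the arm holds its last target.

## Working session

There is one attempt and no reset: what is moved stays moved. The work goes in short steps, Python scripts to look and compute and a tool call to move; the robot and the scene stay as the last step left them, time stands still between calls to the robot, and variables do not carry over. Pictures are saved under pics/ and viewed, and the job is handed in when it is done.

Besides the shell and the picture viewer there is one more tool, called as name(argument=value, ...) on one line, values as JSON. step_arm: Moves the arm, as the interface text tells. Its arguments: {"type":"object","properties":{"slide":{"type":"array","items":{"type":"array","items":{"type":"number"}}},"rot":{"type":"array","items":{"type":"array","items":{"type":"number"}}},"grip":{"type":"array","items":{"type":"number"}}},"required":["slide","rot","grip"]}

```bash
mkdir -p pics; ls
cat > h.py <<'E'
import numpy as np, cv2
from workcell import arm, vision
from scipy.spatial.transform import Rotation as R
def save(img,fn): cv2.imwrite(fn,img[:,:,::-1])
def model(n):
    m=vision.camera_model(n); f=240/np.tan(np.radians(m['vertical_fov'])/2)
    K=np.array([[f,0,m['cx']],[0,f,m['cy']],[0,0,1]]); return K,R.from_rotvec(m['rvec']).as_matrix(),np.array(m['tvec'])
def c2w(p,M): K,Rm,t=M; return Rm.T@(np.array(p)-t)
def ray(uv,z,M):
    K,Rm,t=M; d=Rm.T@np.linalg.inv(K)@np.array([uv[0],uv[1],1.]); c=-Rm.T@t
    return c+d*(z-c[2])/d[2]
def proj(p,M):
    K,Rm,t=M; q=K@(Rm@np.array(p)+t); return q[:2]/q[2]
E
python3 - <<'E'
from h import *
s=arm.sense(); print(s['time_s'],s['tcp_pos'],s['ee_rot'],s['force'],s['opening'])
for n in ['scene','top']:
    M=model(n); im=vision.camera(n); save(im,f'pics/{n}0.png'); print(n,-M[1].T@M[2],M[0][0,0])
    for k in ['dial_centre','index','notch_a','long_line','gauge','type_block','h_furniture','t_key']:
        for d in vision.landmark_of(n,k)[:2]:
            p=c2w(d['point'],M); print(k,round(d['score'],2),p.round(4),proj(p,M).round(0))
print(arm.sense()['time_s'])
E
```

```text
pics
0.0 [ 0.15572441 -0.65672137  0.23102369] [-3.12003728e+00 -3.64875701e-01  6.19899881e-05] [ 0.17645024 -0.80801392  0.44009964] 0.0855202345461433
scene [-0.18629294  0.49404365  0.50441339] 602.5228912254506
dial_centre 0.73 [ 0.5333 -0.0087  0.052 ] [348. 253.]
index 0.67 [ 0.483  -0.0751  0.0527] [399. 255.]
notch_a 0.78 [0.4794 0.0307 0.0516] [346. 273.]
notch_a 0.58 [ 0.5859 -0.0515  0.0542] [352. 234.]
long_line 0.8 [0.6114 0.0039 0.0221] [317. 252.]
long_line 0.35 [ 0.5338 -0.0126  0.0076] [349. 276.]
gauge 0.59 [ 0.533  -0.0119  0.0052] [349. 277.]
type_block 0.67 [ 0.5117 -0.1715  0.0031] [430. 261.]
h_furniture 0.63 [0.5278 0.1564 0.0049] [260. 307.]
t_key 0.62 [0.3824 0.1034 0.0041] [341. 345.]
t_key 0.25 [ 0.5309 -0.0079  0.0523] [349. 253.]
top [0.50471924 0.03749764 0.9227971 ] 559.9428692792578
dial_centre 0.65 [ 0.5321 -0.0121  0.0513] [329. 245.]
dial_centre 0.18 [ 0.5299 -0.0063  0.0019] [324. 247.]
index 0.6 [ 0.4858 -0.0727  0.0505] [369. 274.]
notch_a 0.6 [0.4851 0.034  0.0501] [300. 275.]
notch_a 0.58 [ 0.5864 -0.0507  0.0538] [354. 210.]
gauge 0.73 [ 0.5282 -0.006   0.002 ] [324. 248.]
type_block 0.94 [ 5.172e-01 -1.694e-01 -5.000e-04] [422. 254.]
h_furniture 0.59 [ 0.5264  0.1562 -0.0006] [225. 250.]
t_key 0.94 [ 0.3754  0.1035 -0.0009] [258. 342.]
0.9
```

View pics/top0.png

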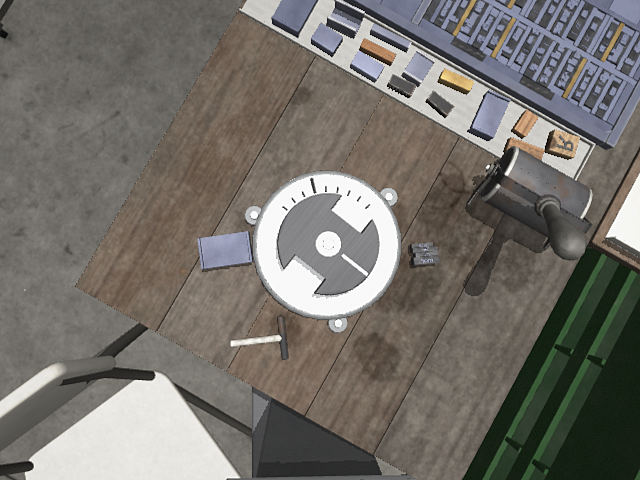

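View pics/scene0.png

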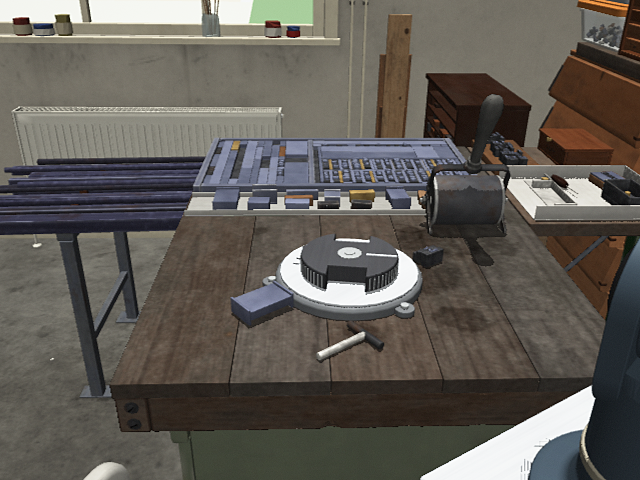

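```bash
python3 -c "
import cv2
a=cv2.imread('pics/top0.png')[150:350,220:430]; cv2.imwrite('pics/top0z.png',cv2.resize(a,None,fx=2.9,fy=2.9,interpolation=cv2.INTER_CUBIC))"
```

```text
(no output)
```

View pics/top0z.png

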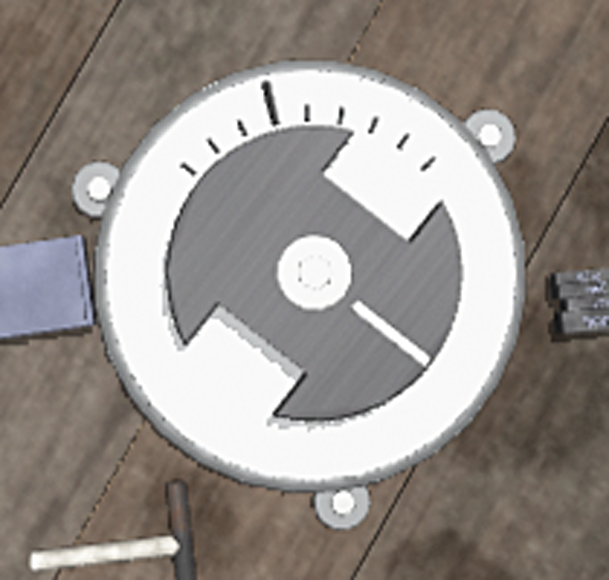

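```bash
cat >> h.py <<'E'
def z2p(x,y): return ((x+.5)/2.9-.5+220,(y+.5)/2.9-.5+150)
def ang(v): return np.degrees(np.arctan2(v[1],v[0]))
E
python3 - <<'E'
from h import *
M=model('top')
c=ray(z2p(314,272),.05,M); i=ray(z2p(428,361),.05,M); i0=ray(z2p(356,305),.05,M)
l0=ray(z2p(274,124),.022,M); l1=ray(z2p(266,85),.022,M)
print(c,i,i0,l0,l1); print(ang(i-c),ang(i-i0),ang(l0-c),ang(l1-l0),ang(l1-c),np.linalg.norm((i-c)[:2]),np.linalg.norm((l0-c)[:2]))
im=cv2.imread('pics/top0.png')
# plate ellipse: white plate outline fit
E
```

```text
[ 0.53385992 -0.00993668  0.05      ] [ 0.4854781 -0.0708622  0.05     ] [ 0.51591479 -0.03239047  0.05      ] [0.61754647 0.01005083 0.022     ] [0.63945085 0.01432717 0.022     ]
-128.45358508297113 -128.34907896803503 13.432753794138103 11.04677814394601 12.941394908290981 0.07779921484113422 0.08604033901701626
```

```bash
cat >> h.py <<'E'
def totool(p,s=None):
    s=s or arm.sense(); return (R.from_rotvec(s['ee_rot']).as_matrix().T@(np.array(p)-s['tcp_pos'])*1000).round(1)
E
python3 - <<'E'
from h import *
print(totool([.45,-.1,.23]),totool([.5863,-.0522,.15]))
E
```

```text
[ 414.8 -473.8    1.3] [ 558.4 -488.8   81.3]
```

step_arm(slide=[[33, -38, 0], [66, -76, 0], [99, -113, 0], [132, -151, 0], [165, -189, 0], [198, -227, 0], [231, -264, 0], [264, -302, 0]], rot=[[0, 0, 0], [0, 0, 0], [0, 0, 0], [0, 0, 0], [0, 0, 0], [0, 0, 0], [0, 0, 0], [0, 0, 0]], grip=[1, 1, 1, 1, 1, 1, 1, 1])

```text
time_s: 1.7
tcp_pos: [0.3431, -0.3012, 0.2317]
ee_rot: [3.119, 0.364, 0.001]
force: [0.4, 0.0, -1.9]
opening: -0.0
```

Run:
```python
from h import *
s=arm.sense(); print(s['joint_positions'],s['force'],s['tcp_pos'])
print(totool([.45,-.1,.23]),totool([.5863,-.0522,.1]))
```

```text
[ 0.86589523  0.12282213 -0.2587789   2.01623691  0.03753188  1.00573287
 -0.7493285 ] [ 0.36082609  0.01170067 -1.94403706] [ 0.34312661 -0.30123809  0.23173284]
[ 150.4 -171.2    1.6] [ 294.  -186.4  131.7]
```

step_arm(slide=[[38, -43, 0], [75, -86, 0], [113, -128, 0], [150, -171, 0], [186, -175, 10], [222, -179, 30], [258, -183, 60], [294, -186, 90]], rot=[[0, 0, 0], [0, 0, 0], [0, 0, 0], [0, 0, 0], [0, 0, 0], [0, 0, 0], [0, 0, 0], [0, 0, 0]], grip=[1, 1, 1, 1, 1, 1, 1, 1])

```text
time_s: 2.5
tcp_pos: [0.5875, -0.0532, 0.1407]
ee_rot: [3.12, 0.366, 0.002]
force: [0.6, -0.5, -1.5]
opening: -0.0002
```

Run:
```python
from h import *
s=arm.sense(); print(s['joint_positions'],s['force'],s['tcp_pos'])
print(totool([.5863,-.0522,.034]))
for n in ['wrist','top']: save(vision.camera(n),f'pics/{n}1.png')
a=cv2.imread('pics/top1.png')[150:350,220:430]; cv2.imwrite('pics/top1z.png',cv2.resize(a,None,fx=2.9,fy=2.9,interpolation=cv2.INTER_CUBIC))
```

```text
[ 0.35455887  0.46306902 -0.44417244  1.81564544  0.24489941  0.91559557
 -1.53599153] [ 0.59954395 -0.51866992 -1.4527415 ] [ 0.58748983 -0.05318429  0.14066337]
[ -1.1  -1.3 106.7]
```

View pics/wrist1.png

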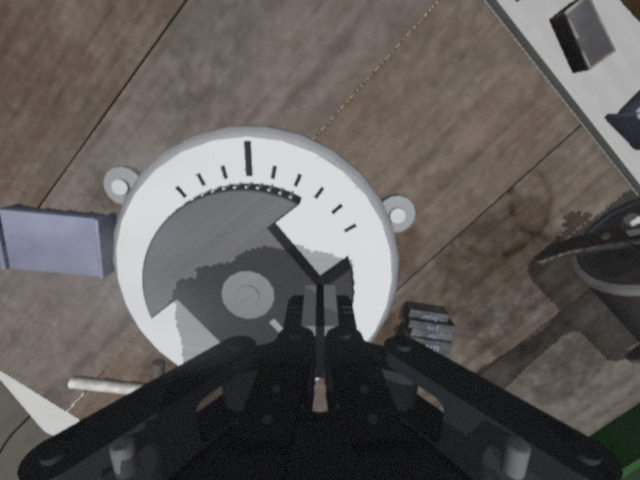

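View pics/top1z.png

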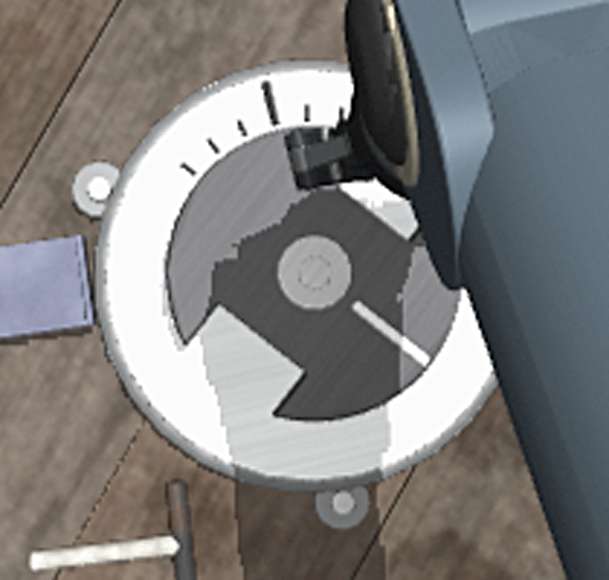

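step_arm(slide=[[-1, -1, 20], [-1, -1, 45], [-1, -1, 70], [-1, -1, 88], [-1, -1, 96], [-1, -1, 102], [-1, -1, 107], [-1, -1, 107]], rot=[[0, 0, 0], [0, 0, 0], [0, 0, 0], [0, 0, 0], [0, 0, 0], [0, 0, 0], [0, 0, 0], [0, 0, 0]], grip=[1, 1, 1, 1, 1, 1, 1, 1])

```text
time_s: 3.4
tcp_pos: [0.5845, -0.0537, 0.0346]
ee_rot: [3.12, 0.365, 0.001]
force: [0.3, -0.4, -1.8]
opening: 0.0002
```

```bash
cat > plan.py <<'E'
from h import *
# dial angles (index, deg) -> tip positions pushing the CCW wall of notch_a
C=np.array([.5335,-.0098])
def tip(idx,u=.067,z=.034,s=None,a=.011,b=.0145):
    s=s or arm.sense(); Rm=R.from_rotvec(s['ee_rot']).as_matrix()
    n=np.radians(idx+90); e=np.array([np.cos(n),np.sin(n)]); q=np.array([-e[1],e[0]])
    w=a*abs(Rm[:2,0]@q)+b*abs(Rm[:2,1]@q)
    p=C+u*e+(.030-w)*q
    return np.array([p[0],p[1],z])
E
python3 - <<'E'
from plan import *
s=arm.sense(); print(s['force'],s['tcp_pos'],s['joint_positions'])
for a in np.linspace(-128.4,13,26): print(round(a,1),tip(a).round(4),totool(tip(a)))
E
```

```text
[ 0.26540221 -0.43350924 -1.82987932] [ 0.58451401 -0.05365095  0.03460605] [ 0.30880914  0.59690858 -0.3877725   1.89136517  0.33029293  0.71560385
 -1.60823662]
-128.4 [ 0.5937 -0.0417  0.034 ] [11.7 -9.5  0.6]
-122.7 [ 0.5964 -0.0359  0.034 ] [ 15.6 -14.5   0.6]
-117.1 [ 0.5985 -0.0298  0.034 ] [ 19.1 -20.    0.6]
-111.4 [ 0.6002 -0.0233  0.034 ] [ 22.2 -25.9   0.6]
-105.8 [ 0.6012 -0.0165  0.034 ] [ 24.8 -32.3   0.6]
-100.1 [ 0.6016 -0.0094  0.034 ] [ 26.8 -39.1   0.6]
-94.5 [ 0.6013 -0.0022  0.034 ] [ 28.2 -46.2   0.6]
-88.8 [0.6002 0.0051 0.034 ] [ 28.8 -53.6   0.6]
-83.2 [0.5983 0.0124 0.034 ] [ 28.7 -61.1   0.6]
-77.5 [0.5956 0.0197 0.034 ] [ 27.7 -68.8   0.6]
-71.8 [0.5926 0.025  0.034 ] [ 26.  -74.6   0.6]
-66.2 [0.5892 0.0298 0.034 ] [ 23.8 -80.1   0.6]
-60.5 [0.5854 0.0345 0.034 ] [ 21.2 -85.6   0.6]
-54.9 [0.5811 0.0389 0.034 ] [ 18.1 -90.9   0.6]
-49.2 [0.5764 0.0431 0.034 ] [ 14.4 -96.    0.6]
-43.6 [0.5711 0.0469 0.034 ] [  10.1 -101.     0.6]
-37.9 [0.5653 0.0503 0.034 ] [   5.3 -105.6    0.6]
-32.2 [0.5591 0.0532 0.034 ] [  -0.  -109.9    0.6]
-26.6 [0.5525 0.0556 0.034 ] [  -5.9 -113.7    0.6]
-20.9 [0.5455 0.0573 0.034 ] [ -12.3 -117.     0.6]
-15.3 [0.5382 0.0584 0.034 ] [ -19.2 -119.7    0.6]
-9.6 [0.5307 0.0586 0.034 ] [ -26.5 -121.7    0.6]
-4.0 [0.523  0.0581 0.034 ] [ -34.1 -122.9    0.6]
1.7 [0.5152 0.0567 0.034 ] [ -42.  -123.3    0.6]
7.3 [0.5075 0.0544 0.034 ] [ -50.  -122.9    0.5]
13.0 [0.5    0.0512 0.034 ] [ -58.1 -121.5    0.5]
```

step_arm(slide=[[12, -9, 0], [16, -15, 0], [19, -20, 0], [22, -26, 0], [25, -32, 0], [27, -39, 0], [28, -46, 0], [29, -54, 0]], rot=[[0, 0, 0], [0, 0, 0], [0, 0, 0], [0, 0, 0], [0, 0, 0], [0, 0, 0], [0, 0, 0], [0, 0, 0]], grip=[1, 1, 1, 1, 1, 1, 1, 1])

```text
time_s: 4.2
tcp_pos: [0.5999, 0.0058, 0.0341]
ee_rot: [3.12, 0.364, -0.001]
force: [-2.6, -2.7, -1.6]
opening: -0.0001
```

Run:
```python
from plan import *
s=arm.sense(); print(s['force'],s['tcp_pos'])
for a in np.linspace(-88.8,13,19): print(round(a,1),tip(a).round(4),totool(tip(a)))
for n in ['wrist','top','scene']: save(vision.camera(n),f'pics/{n}2.png')
a=cv2.imread('pics/top2.png')[150:350,220:430]; cv2.imwrite('pics/top2z.png',cv2.resize(a,None,fx=2.9,fy=2.9,interpolation=cv2.INTER_CUBIC))
```

```text
[-2.60568481 -2.72365161 -1.56945098] [0.59994838 0.00581966 0.03414832]
-88.8 [0.6002 0.0051 0.034 ] [0.1 0.7 0.1]
-83.1 [0.5983 0.0124 0.034 ] [-0.1 -6.8  0.1]
-77.5 [0.5956 0.0197 0.034 ] [ -1.  -14.5   0.1]
-71.8 [0.5926 0.025  0.034 ] [ -2.7 -20.3   0.1]
-66.2 [0.5892 0.0298 0.034 ] [ -4.9 -25.8   0.1]
-60.5 [0.5854 0.0345 0.034 ] [ -7.5 -31.3   0.1]
-54.9 [0.5811 0.0389 0.034 ] [-10.7 -36.6   0.1]
-49.2 [0.5763 0.0431 0.034 ] [-14.4 -41.7   0.1]
-43.6 [0.5711 0.0469 0.034 ] [-18.6 -46.6   0.1]
-37.9 [0.5653 0.0503 0.034 ] [-23.4 -51.3   0.1]
-32.2 [0.5591 0.0532 0.034 ] [-28.8 -55.5   0.1]
-26.6 [0.5525 0.0556 0.034 ] [-34.7 -59.4   0.1]
-20.9 [0.5455 0.0573 0.034 ] [-41.1 -62.7   0.1]
-15.3 [0.5382 0.0584 0.034 ] [-48.  -65.4   0.1]
-9.6 [0.5307 0.0586 0.034 ] [-55.2 -67.4   0.1]
-4.0 [0.523  0.0581 0.034 ] [-62.9 -68.6   0.1]
1.7 [0.5152 0.0567 0.034 ] [-70.7 -69.    0.1]
7.3 [0.5075 0.0544 0.034 ] [-78.7 -68.6   0.1]
13.0 [0.5    0.0512 0.034 ] [-86.8 -67.2   0.2]
```

View pics/wrist2.png

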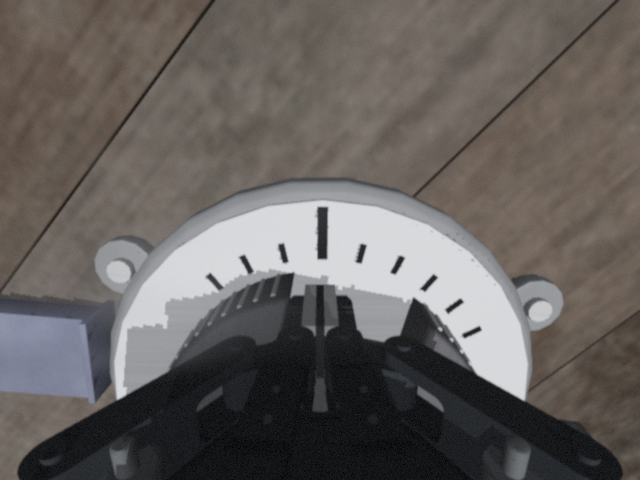

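View pics/top2z.png

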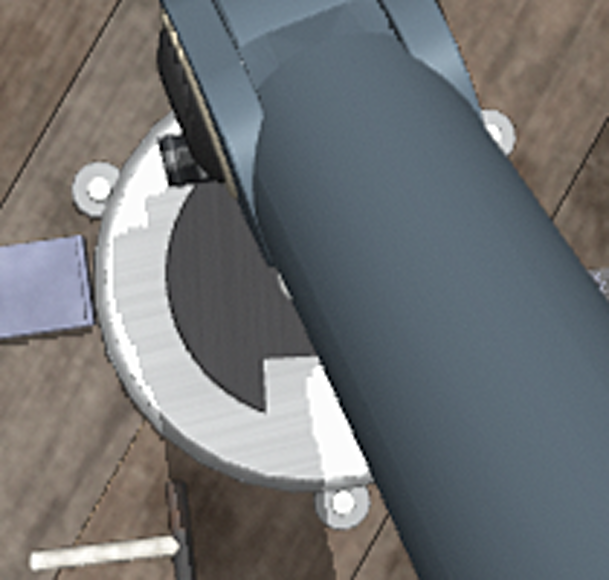

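step_arm(slide=[[0, -7, 0], [-1, -14, 0], [-3, -20, 0], [-5, -26, 0], [-8, -31, 0], [-11, -37, 0], [-14, -42, 0], [-19, -47, 0]], rot=[[0, 0, 0], [0, 0, 0], [0, 0, 0], [0, 0, 0], [0, 0, 0], [0, 0, 0], [0, 0, 0], [0, 0, 0]], grip=[1, 1, 1, 1, 1, 1, 1, 1])

```text
time_s: 5.15
tcp_pos: [0.5711, 0.0476, 0.0345]
ee_rot: [-3.12, -0.365, -0.002]
force: [0.2, -4.1, -1.3]
opening: 0.0002
```

Run:
```python
from plan import *
s=arm.sense(); print(s['force'],s['tcp_pos'],s['joint_positions'])
for a in np.linspace(-43.6,13,11): print(round(a,1),tip(a).round(4),totool(tip(a)))
```

```text
[ 0.1580086  -4.14053686 -1.32175021] [0.5710628  0.04760709 0.03447705] [ 0.13787736  0.58028658 -0.38997643  1.92523878  0.3305197   0.69715899
 -1.78806092]
-43.6 [0.5711 0.0469 0.034 ] [-0.1  0.7  0.5]
-37.9 [0.5654 0.0503 0.034 ] [-4.9 -3.9  0.5]
-32.3 [0.5592 0.0532 0.034 ] [-10.3  -8.2   0.5]
-26.6 [0.5526 0.0556 0.034 ] [-16.2 -12.    0.5]
-21.0 [0.5456 0.0573 0.034 ] [-22.6 -15.3   0.4]
-15.3 [0.5383 0.0584 0.034 ] [-29.4 -18.    0.4]
-9.6 [0.5307 0.0586 0.034 ] [-36.7 -20.    0.4]
-4.0 [0.523  0.0581 0.034 ] [-44.3 -21.3   0.4]
1.7 [0.5152 0.0567 0.034 ] [-52.2 -21.7   0.4]
7.3 [0.5075 0.0544 0.034 ] [-60.2 -21.3   0.4]
13.0 [0.5    0.0512 0.034 ] [-68.3 -19.9   0.4]
```

step_arm(slide=[[-5, -4, 0], [-10, -8, 0], [-16, -12, 0], [-23, -15, 0], [-29, -18, 0], [-37, -20, 0], [-44, -21, 0], [-48, -22, 0]], rot=[[0, 0, 0], [0, 0, 0], [0, 0, 0], [0, 0, 0], [0, 0, 0], [0, 0, 0], [0, 0, 0], [0, 0, 0]], grip=[1, 1, 1, 1, 1, 1, 1, 1])

```text
time_s: 5.95
tcp_pos: [0.5185, 0.0576, 0.0344]
ee_rot: [-3.12, -0.365, -0.001]
force: [2.5, -2.4, -1.9]
opening: 0.0
```

Run:
```python
from plan import *
s=arm.sense(); print(s['force'],s['tcp_pos'])
for a in np.linspace(-2,14,9): print(round(a,1),tip(a).round(4),totool(tip(a)))
for n in ['wrist','top','scene']: save(vision.camera(n),f'pics/{n}3.png')
a=cv2.imread('pics/top3.png')[150:350,220:430]; cv2.imwrite('pics/top3z.png',cv2.resize(a,None,fx=2.9,fy=2.9,interpolation=cv2.INTER_CUBIC))
```

```text
[ 2.46652592 -2.40614552 -1.93284963] [0.51849655 0.05756651 0.03442756]
-2.0 [0.5203 0.0577 0.034 ] [1.8 0.3 0.4]
0.0 [0.5175 0.0572 0.034 ] [-1.   0.1  0.4]
2.0 [0.5148 0.0566 0.034 ] [-3.8  0.1  0.4]
4.0 [0.5121 0.0559 0.034 ] [-6.6  0.2  0.4]
6.0 [0.5094 0.055  0.034 ] [-9.5  0.4  0.4]
8.0 [0.5066 0.0541 0.034 ] [-12.3   0.7   0.4]
10.0 [0.504 0.053 0.034] [-15.2   1.1   0.4]
12.0 [0.5013 0.0519 0.034 ] [-18.    1.6   0.4]
14.0 [0.499  0.0507 0.034 ] [-20.5   2.2   0.4]
```

View pics/scene3.png

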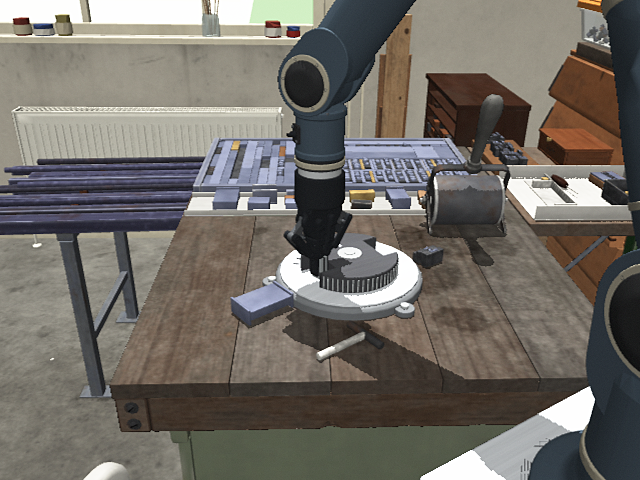

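View pics/top3z.png

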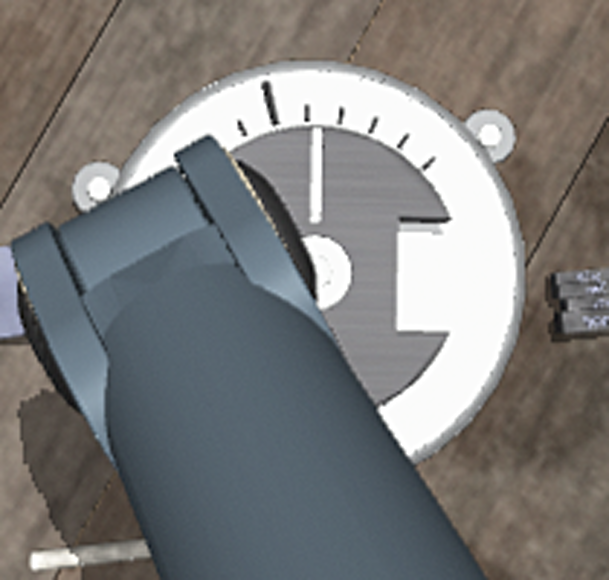

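View pics/wrist3.png

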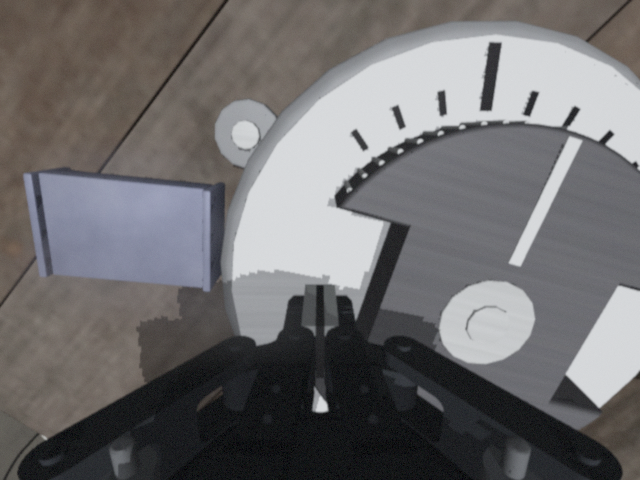

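```bash
cat > meas.py <<'E'
from plan import *
from scipy.optimize import least_squares
M=model('top')
def topdown(img,z,c,half=.15,sc=4000):  # rectify to plane z; px->world, x up, y left
    n=int(2*half*sc)
    w=np.array([[c[0]+half,c[1]+half],[c[0]+half,c[1]-half],[c[0]-half,c[1]-half],[c[0]-half,c[1]+half]])
    src=np.float32([proj([*p,z],M) for p in w]); dst=np.float32([[0,0],[n,0],[n,n],[0,n]])
    return cv2.warpPerspective(img,cv2.getPerspectiveTransform(src,dst),(n,n),flags=cv2.INTER_CUBIC)
def topx(p,c,half=.15,sc=4000): return np.array([(c[1]+half-p[1])*sc,(c[0]+half-p[0])*sc])
def tow(uv,c,half=.15,sc=4000): return np.array([c[0]+half-uv[1]/sc,c[1]+half-uv[0]/sc])
def polar(img,z,c,r0,r1,a0,a1,nr=60,na=600):
    r=np.linspace(r0,r1,nr); a=np.radians(np.linspace(a0,a1,na)); A,Rr=np.meshgrid(a,r)
    P=np.stack([c[0]+Rr*np.cos(A),c[1]+Rr*np.sin(A),np.full_like(A,z)],-1).reshape(-1,3)
    K,Rm,t=M; q=(P@Rm.T+t)@K.T; uv=(q[:,:2]/q[:,2:]).astype(np.float32).reshape(nr,na,2)
    return np.degrees(a),r,cv2.remap(img,uv[...,0],uv[...,1],cv2.INTER_LINEAR).astype(float)
def fit(img,z,c,r0,r1,a0,a1,sign,wmm):
    a,r,g=polar(img,z,c,r0,r1,a0,a1)
    xs=[];ys=[]
    for k in range(len(r)):
        v=sign*g[k]; v=v-np.median(v); v[v<0.4*v.max()]=0
        if v.max()<25: continue
        xs.append(r[k]); ys.append((v*a).sum()/v.sum())
    th=np.radians(ys); P=np.stack([c[0]+xs*np.cos(th),c[1]+xs*np.sin(th)],1)
    m=P.mean(0); d=np.linalg.svd(P-m)[2][0]; d=d if d@(m-c)>0 else -d
    return np.array(ys).mean().round(2),np.std(ys).round(2),ang(d).round(2),m.round(4),len(xs)
E
python3 - <<'E'
from meas import *
g0=cv2.cvtColor(cv2.imread('pics/top0.png'),cv2.COLOR_BGR2GRAY)
g3=cv2.cvtColor(cv2.imread('pics/top3.png'),cv2.COLOR_BGR2GRAY)
# dial rim circle, plane .05: dark->bright crossing
def circ(g,z,rl,rh,rising,amask=None):
    a,r,p=polar(g,z,C,rl,rh,-180,180,200,720); P=[]
    d=np.diff(cv2.GaussianBlur(p,(1,9),2),axis=0)*(1 if rising else -1)
    for k in range(720):
        i=d[:,k].argmax()
        if d[i,k]>2: P.append([C[0]+r[i]*np.cos(np.radians(a[k])),C[1]+r[i]*np.sin(np.radians(a[k]))])
    P=np.array(P); f=lambda x:np.hypot(P[:,0]-x[0],P[:,1]-x[1])-x[2]
    s=least_squares(f,[*C,(rl+rh)/2],loss='soft_l1',f_scale=.0005); return s.x.round(4),len(P),np.median(abs(s.fun)).round(5)
print('dial',circ(g0,.05,.07,.09,True)); print('plate',circ(g0,.022,.108,.118,False))
for c in [C,circ(g0,.05,.07,.09,True)[0][:2],circ(g0,.022,.108,.118,False)[0][:2]]:
  print(c,'idx0',fit(g0,.05,c,.04,.076,-138,-118,1,5),'line',fit(g0,.022,c,.088,.108,7,19,-1,5),'idx3',fit(g3,.05,c,.04,.076,-10,10,1,5))
  print('line3',fit(g3,.022,c,.088,.108,7,19,-1,5))
E
```

```text
dial (array([ 0.5338, -0.0099,  0.0798]), 569, np.float64(0.00024))
plate (array([ 0.534 , -0.01  ,  0.1136]), 353, np.float64(0.00035))
[ 0.5335 -0.0098] idx0 (np.float64(-128.42), np.float64(0.1), np.float64(-128.73), array([ 0.4974, -0.0552]), 60) line (np.float64(12.99), np.float64(0.04), np.float64(13.16), array([0.629 , 0.0122]), 60) idx3 (np.float64(-1.84), np.float64(0.1), np.float64(-1.58), array([ 0.5915, -0.0117]), 60)
line3 (np.float64(13.0), np.float64(0.05), np.float64(13.25), array([0.629 , 0.0123]), 60)
[ 0.5338 -0.0099] idx0 (np.float64(-128.73), np.float64(0.08), np.float64(-128.73), array([ 0.4975, -0.0551]), 60) line (np.float64(13.09), np.float64(0.04), np.float64(13.15), array([0.6293, 0.0123]), 60) idx3 (np.float64(-1.74), np.float64(0.09), np.float64(-1.58), array([ 0.5918, -0.0117]), 60)
line3 (np.float64(13.1), np.float64(0.05), np.float64(13.25), array([0.6292, 0.0123]), 60)
[ 0.534 -0.01 ] idx0 (np.float64(-128.95), np.float64(0.08), np.float64(-128.72), array([ 0.4975, -0.0551]), 60) line (np.float64(13.18), np.float64(0.04), np.float64(13.13), array([0.6294, 0.0123]), 60) idx3 (np.float64(-1.65), np.float64(0.08), np.float64(-1.58), array([ 0.592 , -0.0117]), 60)
line3 (np.float64(13.19), np.float64(0.04), np.float64(13.2), array([0.6294, 0.0124]), 60)
```

step_arm(slide=[[-4, 0, 0], [-8, 0, 0], [-11, 0, 0], [-14, 1, 0], [-16, 1, 0], [-17, 1, 0], [-18, 2, 0], [-18, 2, 0]], rot=[[0, 0, 0], [0, 0, 0], [0, 0, 0], [0, 0, 0], [0, 0, 0], [0, 0, 0], [0, 0, 0], [0, 0, 0]], grip=[1, 1, 1, 1, 1, 1, 1, 1])

```text
time_s: 6.9
tcp_pos: [0.5016, 0.0516, 0.0343]
ee_rot: [-3.12, -0.365, 0.001]
force: [0.1, -0.6, -0.9]
opening: 0.0001
```

```bash
cat > m4.py <<'E'
import sys
from meas import *
k=sys.argv[1]
s=arm.sense(); print(s['force'],s['tcp_pos'],s['joint_velocities'].__abs__().max())
im=vision.camera('top'); save(im,f'pics/top{k}.png'); save(vision.camera('wrist'),f'pics/wrist{k}.png')
a=cv2.imread(f'pics/top{k}.png')[150:350,220:430]; cv2.imwrite(f'pics/top{k}z.png',cv2.resize(a,None,fx=2.9,fy=2.9,interpolation=cv2.INTER_CUBIC))
g=cv2.cvtColor(im,cv2.COLOR_RGB2GRAY); c=np.array([.5339,-.00995])
print('idx',fit(g,.05,c,.04,.076,0,25,1,5),'line',fit(g,.022,c,.088,.108,7,19,-1,5))
E
python3 m4.py 4
```

```text
[ 0.11739714 -0.56041527 -0.87784002] [0.5016284  0.05163112 0.03432481] 0.0035346531337606497
idx (np.float64(11.65), np.float64(0.11), np.float64(11.82), array([0.5907, 0.0018]), 60) line (np.float64(13.14), np.float64(0.05), np.float64(13.22), array([0.6293, 0.0123]), 60)
```

View pics/top4z.png

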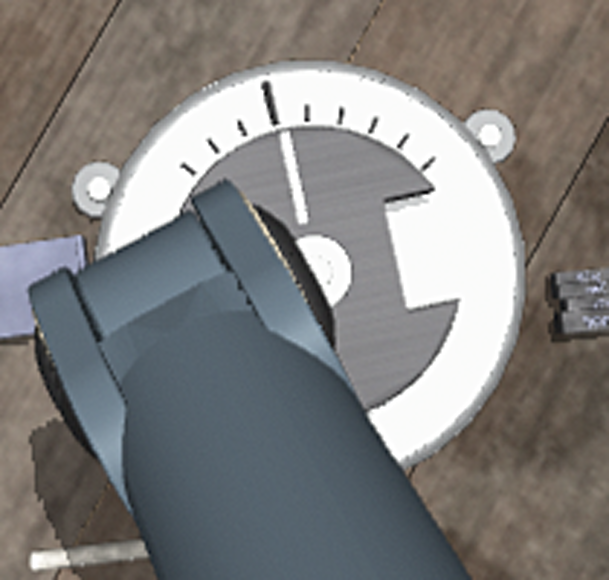

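Run:
```python
from meas import *
c=np.array([.5339,-.00995]); u=lambda a,r,z: proj([c[0]+r*np.cos(np.radians(a)),c[1]+r*np.sin(np.radians(a)),z],M)
im=cv2.imread('pics/top4.png')
for a,r,z in [(11.65,.079,.05),(13.13,.079,.05),(13.13,.086,.022),(13.13,.11,.022),(11.65,.04,.05)]:
    p=u(a,r,z); print(p, (p-[220,150]+.5)*2.9-.5)
a=cv2.resize(im[180:250,290:360],None,fx=8,fy=8,interpolation=cv2.INTER_NEAREST)
cv2.imwrite('pics/z4.png',a)
```

```text
[317.296673   194.17200588] [283.11035171 129.04881705]
[316.02813991 194.45661024] [279.43160573 129.8741697 ]
[314.44192961 192.36483669] [274.83159588 123.8080264 ]
[310.94956622 178.01888301] [264.70374203  82.20476074]
[322.54904711 218.44743784] [298.34223663 199.44756975]
```

View pics/z4.png

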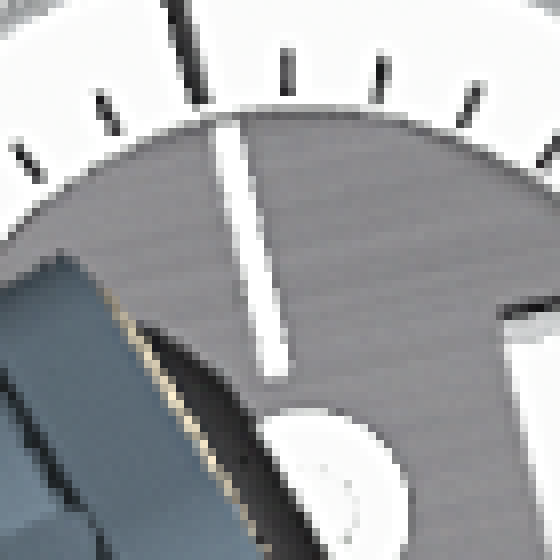

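View pics/wrist4.png

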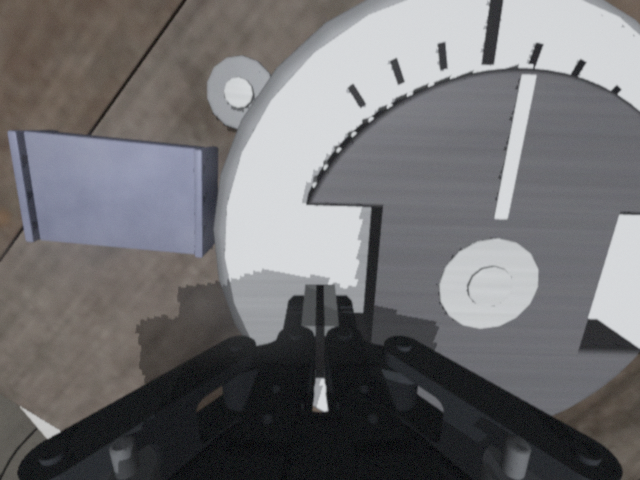

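Run:
```python
from meas import *
c=np.array([.5339,-.00995])
for k,a0,a1 in [(4,4,18),(4,5,17),(4,6,16),(3,-8,6),(3,-6,4)]:
    g=cv2.cvtColor(cv2.imread(f'pics/top{k}.png'),cv2.COLOR_BGR2GRAY)
    print(k,fit(g,.05,c,.035,.076,a0,a1,1,5),fit(g,.022,c,.088,.108,9,17,-1,5))
g=cv2.cvtColor(cv2.imread(f'pics/top4.png'),cv2.COLOR_BGR2GRAY)
a,r,p=polar(g,.05,c,.05,.076,0,25,4,51); print(a.round(1)[::2]); print(p[:,::2].astype(int))
print(M[1].round(3),M[0])
```

```text
4 (np.float64(11.63), np.float64(0.16), np.float64(11.86), array([0.5883, 0.0012]), 60) (np.float64(13.15), np.float64(0.05), np.float64(13.22), array([0.6293, 0.0123]), 60)
4 (np.float64(11.64), np.float64(0.14), np.float64(11.76), array([0.5917, 0.002 ]), 50) (np.float64(13.15), np.float64(0.05), np.float64(13.22), array([0.6293, 0.0123]), 60)
4 (np.float64(11.61), np.float64(0.15), np.float64(11.95), array([0.5937, 0.0023]), 44) (np.float64(13.15), np.float64(0.05), np.float64(13.22), array([0.6293, 0.0123]), 60)
3 (np.float64(-1.76), np.float64(0.13), np.float64(-1.32), array([ 0.5922, -0.0117]), 52) (np.float64(13.15), np.float64(0.05), np.float64(13.24), array([0.6293, 0.0123]), 60)
3 (np.float64(-1.89), np.float64(0.16), np.float64(-0.74), array([ 0.5963, -0.012 ]), 40) (np.float64(13.15), np.float64(0.05), np.float64(13.24), array([0.6293, 0.0123]), 60)
[ 0.  1.  2.  3.  4.  5.  6.  7.  8.  9. 10. 11. 12. 13. 14. 15. 16. 17.
 18. 19. 20. 21. 22. 23. 24. 25.]
[[143 142 143 143 142 139 135 147 183 218 250 255 255 249 235 182 145 139
  138 141 142 144 144 144 143 143]
 [135 136 136 135 134 133 131 127 154 197 248 255 255 255 214 161 137 131
  135 136 138 138 138 138 139 139]
 [140 140 140 141 141 141 142 136 129 150 244 255 255 248 201 156 136 141
  142 143 143 141 141 141 142 142]
 [130 131 131 129 130 130 129 127 121 123 236 251 255 219 155 119 128 131
  131 129 132 132 131 134 136 137]]
[[-0.009 -1.     0.03 ]
 [-0.999  0.007 -0.049]
 [ 0.049 -0.03  -0.998]] [[559.94286928   0.         314.31811346]
 [  0.         559.94286928 234.76559428]
 [  0.           0.           1.        ]]
```

Run:
```python
from meas import *
g=cv2.cvtColor(cv2.imread(f'pics/top4.png'),cv2.COLOR_BGR2GRAY)
for r in [184,188,190,195,198,202,208,214,220,224]: print(r,g[r,308:330])
c=np.array([.5339,-.00995]); u=lambda a,r,z: proj([c[0]+r*np.cos(np.radians(a)),c[1]+r*np.sin(np.radians(a)),z],M)
for r in [.03,.04,.05,.06,.076]: print(r,u(11.65,r,.05))
```

```text
184 [251 255 255 116  51  61 166 255 254 251 251 251 251 251 251 251 253 254
 254 252 251 251]
188 [251 251 255 255 159  50  72 188 255 254 251 251 251 251 252 255 255  87
 131 255 255 251]
190 [251 251 252 255 255  35  48 123 255 255 252 251 251 251 252 255 255  68
 132 255 255 252]
195 [255 255 255 243 209 164 167 101 115 183 187 208 105 121 127 129 129 129
 131 131 129 129]
198 [116 124 130 132 132 135 135 128 158 255 255 255 201 131 137 139 140 137
 137 137 139 141]
202 [139 140 139 141 142 143 142 142 134 185 255 255 255 192 128 137 138 140
 139 138 139 139]
208 [143 142 140 141 137 138 137 137 135 129 143 237 255 255 178 126 134 139
 138 138 139 138]
214 [137 139 140 142 141 143 143 144 145 144 142 142 217 255 255 255 122 135
 137 138 138 136]
220 [122 128 147 142 141 142 144 144 146 145 145 141 134 183 255 255 255 150
 130 138 141 139]
224 [222  98  41  39  35  54 106 156 149 145 144 142 139 143 219 255 255 255
 121 138 142 142]
0.03 [323.89897471 224.68653558]
0.04 [322.54904711 218.44743784]
0.05 [321.20041315 212.21431902]
0.06 [319.85307097 205.98717051]
0.076 [317.70000573 196.03612977]
```

step_arm(slide=[[-0.4, 0, 0], [-0.8, 0.2, 0], [-1.2, 0.3, 0], [-1.5, 0.4, 0], [-1.7, 0.4, 0], [-1.9, 0.5, 0], [-1.9, 0.5, 0], [-1.9, 0.5, 0]], rot=[[0, 0, 0], [0, 0, 0], [0, 0, 0], [0, 0, 0], [0, 0, 0], [0, 0, 0], [0, 0, 0], [0, 0, 0]], grip=[1, 1, 1, 1, 1, 1, 1, 1])

```text
time_s: 7.8
tcp_pos: [0.5002, 0.0504, 0.0343]
ee_rot: [3.12, 0.365, -0.0]
force: [2.0, 0.5, -1.7]
opening: 0.0003
```

```bash
sed -i 's/,0,25,1,5/,6,20,1,5/' m4.py; python3 m4.py 5
```

```text
[ 2.02034363  0.45533523 -1.71527469] [0.50018125 0.05042578 0.03428585] 0.0017215285295019305
idx (np.float64(12.96), np.float64(0.14), np.float64(13.24), array([0.5904, 0.0031]), 60) line (np.float64(13.14), np.float64(0.05), np.float64(13.21), array([0.6293, 0.0123]), 60)
```

```bash
cat > w.py <<'E'
import sys,meas
from meas import *
meas.M=model('wrist')
im=vision.camera('wrist'); g=cv2.cvtColor(im,cv2.COLOR_RGB2GRAY); save(im,f'pics/wrist{sys.argv[1]}b.png')
c=np.array([.5339,-.00995])
# centre from dial hub / index bar: fit
print('idx',fit(g,.05,c,.042,.074,3,23,1,5),'line',fit(g,.022,c,.090,.108,7,19,-1,5))
for z in (.05,.022): print(proj([*c,z],meas.M))
E
python3 w.py 5
```

```text
idx (np.float64(10.85), np.float64(0.35), np.float64(12.91), array([0.5909, 0.001 ]), 60) line (np.float64(11.98), np.float64(0.15), np.float64(13.44), array([0.63  , 0.0105]), 55)
[481.19013919 279.41847625]
[455.15750481 254.93851732]
```

View pics/wrist5b.png

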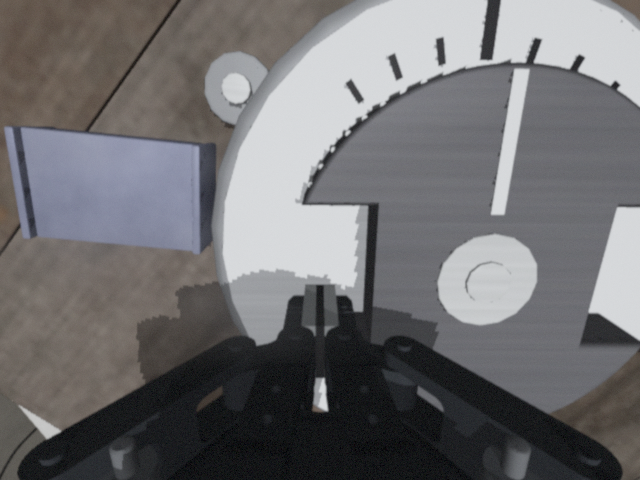

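step_arm(slide=[[-0.1, 0, 0], [-0.2, 0, 0], [-0.3, 0.1, 0], [-0.4, 0.1, 0], [-0.4, 0.1, 0], [-0.4, 0.1, 0], [-0.4, 0.1, 0], [-0.4, 0.1, 0]], rot=[[0, 0, 0], [0, 0, 0], [0, 0, 0], [0, 0, 0], [0, 0, 0], [0, 0, 0], [0, 0, 0], [0, 0, 0]], grip=[1, 1, 1, 1, 1, 1, 1, 1])

```text
time_s: 8.75
tcp_pos: [0.4999, 0.0502, 0.0343]
ee_rot: [3.12, 0.365, -0.0]
force: [0.9, 1.2, -1.3]
opening: 0.0
```

```bash
python3 m4.py 6; python3 w.py 6
```

```text
[ 0.90909932  1.15051037 -1.28257788] [0.49988993 0.05016338 0.03428488] 0.0010363026983139655
idx (np.float64(13.24), np.float64(0.15), np.float64(13.56), array([0.5904, 0.0033]), 60) line (np.float64(13.14), np.float64(0.04), np.float64(13.24), array([0.6293, 0.0123]), 60)
idx (np.float64(11.13), np.float64(0.35), np.float64(13.22), array([0.5908, 0.0013]), 60) line (np.float64(11.99), np.float64(0.16), np.float64(13.49), array([0.6298, 0.0104]), 54)
[480.90390318 278.6182714 ]
[454.89995994 254.26137774]
```

step_arm(slide=[[3, 0, 0], [7, -1, 0], [10, -2, 0], [10, -2, -8], [10, -2, -25], [10, -2, -55], [10, -2, -90], [10, -2, -120]], rot=[[0, 0, 0], [0, 0, 0], [0, 0, 0], [0, 0, 0], [0, 0, 0], [0, 0, 0], [0, 0, 0], [0, 0, 0]], grip=[1, 1, 1, 1, 1, 1, 1, 1])

```text
time_s: 9.7
tcp_pos: [0.5091, 0.0546, 0.1563]
ee_rot: [3.12, 0.365, 0.001]
force: [1.3, 0.1, -2.3]
opening: -0.0002
```

```bash
python3 m4.py 7; python3 w.py 7
```

```text
[ 1.31758397  0.10415543 -2.30456544] [0.50909846 0.05460609 0.15633673] 0.6249342611321911
idx (np.float64(12.97), np.float64(2.99), np.float64(12.39), array([0.5904, 0.003 ]), 60) line (np.float64(13.14), np.float64(0.05), np.float64(13.23), array([0.6293, 0.0123]), 60)
idx (np.float64(11.43), np.float64(0.3), np.float64(13.24), array([0.5907, 0.0016]), 60) line (np.float64(12.07), np.float64(0.07), np.float64(13.05), array([0.6307, 0.0108]), 60)
[407.68610697 226.57234187]
[399.46129218 217.68314648]
```

View pics/wrist7b.png

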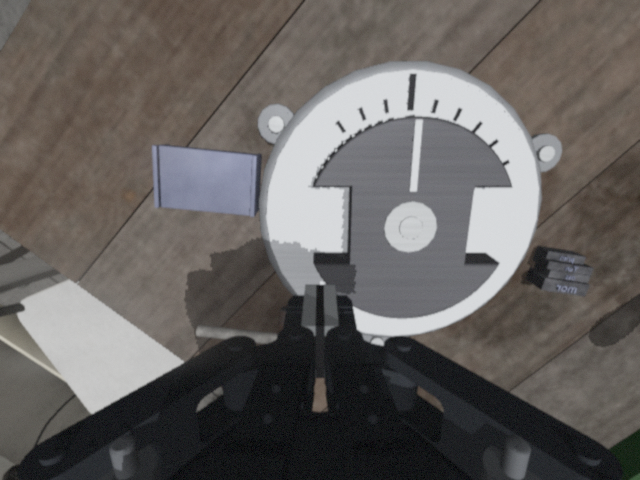

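View pics/top7z.png

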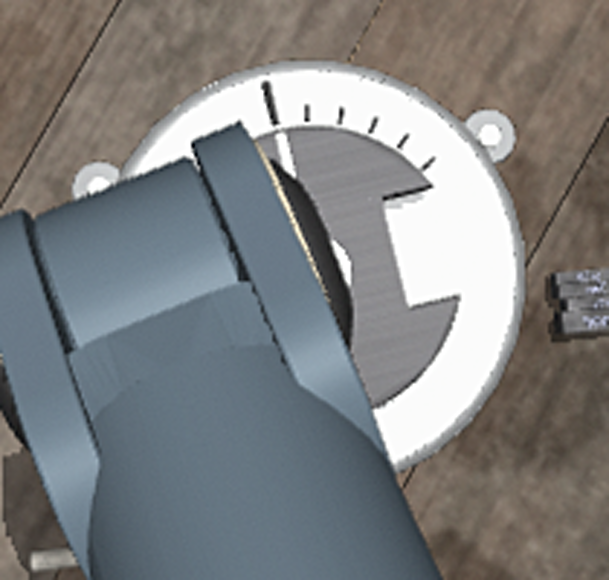

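step_arm(slide=[[0, 0, -40], [-25, 35, -75], [-50, 70, -75], [-75, 105, -75], [-100, 140, -75], [-125, 175, -75], [-150, 210, -75], [-170, 240, -75]], rot=[[0, 0, 0], [0, 0, 0], [0, 0, 0], [0, 0, 0], [0, 0, 0], [0, 0, 0], [0, 0, 0], [0, 0, 0]], grip=[1, 1, 1, 1, 1, 1, 1, 1])

```text
time_s: 10.65
tcp_pos: [0.3966, -0.22, 0.2277]
ee_rot: [-3.119, -0.362, 0.005]
force: [-0.5, 0.3, -2.8]
opening: -0.0001
```

```bash
python3 m4.py 8
```

```text
[-0.51672661  0.31222969 -2.8471961 ] [ 0.39661513 -0.22004455  0.22774678] 0.8094948770482866
idx (np.float64(13.23), np.float64(0.15), np.float64(13.57), array([0.5904, 0.0033]), 60) line (np.float64(13.14), np.float64(0.05), np.float64(13.19), array([0.6293, 0.0123]), 60)
```

View pics/top8z.png

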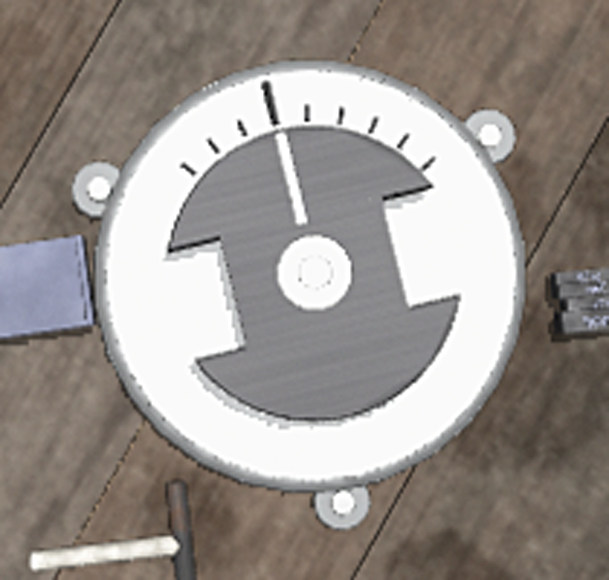

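step_arm(slide=[[0, 0, 0], [0, 0, 0], [0, 0, 0], [0, 0, 0], [0, 0, 0], [0, 0, 0], [0, 0, 0], [0, 0, 0]], rot=[[0, 0, 0], [0, 0, 0], [0, 0, 0], [0, 0, 0], [0, 0, 0], [0, 0, 0], [0, 0, 0], [0, 0, 0]], grip=[1, 1, 1, 1, 1, 1, 1, 1])

```text
time_s: 11.55
tcp_pos: [0.3991, -0.2182, 0.2294]
ee_rot: [3.12, 0.365, 0.0]
force: [-0.4, 0.1, -1.9]
opening: 0.0002
```

```bash
python3 m4.py 9; python3 -c "
from h import *
print(arm.sign_off())"
```

```text
[-0.43343192  0.06293882 -1.94081822] [ 0.39914058 -0.21824787  0.22935519] 0.0017859275701090603
idx (np.float64(13.23), np.float64(0.15), np.float64(13.58), array([0.5904, 0.0033]), 60) line (np.float64(13.14), np.float64(0.05), np.float64(13.18), array([0.6293, 0.0123]), 60)
the job is handed in; nothing more can be done
None
```

I pushed the dial about 142° counter-clockwise with the closed fingertips in `notch_a`. I then nudged it into line, backed off the wall, lifted clear and handed the job in at about 11.6 s.

- **Final check (overhead camera, clear view, arm at rest):** the index is at 13.2° and the long line at 13.1°, an error of about 0.1°. The reading was the same on two pictures 0.9 s apart, so the dial was at rest.
- **Disagreement:** fitting the bar's own direction instead gives 13.6° for the index against 13.2° for the line. The wrist camera, with its calibration about 2 mm off, read differences of between 0.2° and 0.9° depending on how I fitted it.
- **Loose parts:** in the last overhead picture, the parts of the type block, H block and key in view looked unmoved. I did not measure their positions again.
- **Forces:** the wrist-force readings stayed under 5 N throughout.

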